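# Slide a brake pad into its spring-clip bracket

### The arm

A 6-joint arm with a two-finger parallel gripper is mounted at the origin on a cart in front of the work surface, level with it; the furniture and walls round the work are solid. World frame = base frame: x ahead of the robot, y to its left, z up, the work surface at z = 0. Lengths are in mm, angles in rad, forces in N, time in s.
With the tool pointing down it reaches from about 275 to 750 mm from the base axis. Payload 10.2 kg.
Tool frame: the origin (TCP) lies at the very end of the fingers, on their centre line; the grasp point (between the pads) lies 19 mm behind it; z points along the fingers, y is the line along which they close (so a half turn about z gives the same grasp; the last joint's range is limited). The gripper opens to 88 mm and grips with 3 to 60 N. Pads are 18 mm wide; open, the fingers measure 123 mm over their backs; the gripper's body (75 mm by 187 mm) begins 45 mm behind the grasp point.
Start: joints at [-1.499, 0.313, 1.498, -0, 1.331, -0.223], TCP at [152.525, -502.362, 238.72] pointing down, gripper open.
Joint ranges: [-2.94, 2.94], [-0.97, 2.17], [0.19, 2.56], [-1.23, 4.37], [0.02, 3.11], [-2.88, 2.88]. Speed limits (rad/s): [2.39, 2.39, 3.01, 3.14, 3.14, 3.14].

### API

Orientations are given as [roll, pitch, yaw] about the fixed x, y, z axes, in that order (R = Rz(yaw) Ry(pitch) Rx(roll)).
In Python, from station import r gives the robot as it stands.
- The arm moves only by the shell command python3 -m inch 'ROWS' [OPENING] [FORCE]. ROWS is text: rows parted by semicolons, each of 4 numbers parted by spaces: the shift along the world's x, y, z in cm, then the turn about the world's z in units of 6 degrees (1.0 is 6 degrees). In form: tx ty tz roll; .... A call has 1 to 5 rows; each row shifts and turns the commanded pose from where the row before left it; what a row does not reach is not made up. A row lasts 1/8 s, in which the tool goes at most 62.5 mm and 10.7 degrees, less where a joint would pass 70% of its speed; a pose out of reach is approached as far as the arm can. A call is refused whole if a number of a shift passes 6.25 or a number of a turn 1, either way. A call with a gripper value outside its range is refused whole. OPENING is the closure, from -1 (fully open) to 1 (shut), set as the call begins (- or left out, the last holds). The fingers move at their own pace and stop on an object; FORCE is the grip in N (left out, the last holds). Time passes only in rows, so rows that do not move let the fingers close. It gives the time, the measured TCP pose, the force, the opening and the grip force at its end, in the units of the state.
- r.get_obs(): the state, without advancing time (a new reading comes with each control period).
- r.grab_frame(name): name is "side" or "top"; returns the picture (384x512x3 uint8, blue, green, red); there is no depth.
- r.camera_info(name): a dict with "fx", "fy", "cx", "cy" (pixels), "distortion" ([k1, k2, p1, p2, k3] as OpenCV has them; the pictures are not rectified), "R" (3x3) and "t" (3): a world point X has camera coordinates R X + t. Camera axes: x right, y down, z forward; pixel columns grow to the right and rows downward; lengths in mm; the calibration is good to about 2 mm. A picture is of the moment at which its call begins. camera_info takes no time and is no camera call.
- r.job_done(): hands the job in; it is judged then, once.
The state is a dict: "t": time; "joint_pos": joint angles; "joint_velocities": joint speeds; "joint_efforts": joint torques, N m; "position": TCP position; "ee_rot": TCP orientation; "contact_force": force on the tool from outside, world axes, zero at the start; "moment": the same for the moment, N m; "finger_gap": opening from 0.0 (shut) to 1.0 (fully open); "grip_force": force on a finger pad.
Only numpy, scipy, OpenCV 4.12 (cv2) and the standard library are available. Lean on these libraries where they do the work, as an engineer would, in place of code of your own. Each camera call takes 0.05 s, during which the arm holds its last target. There are 200 camera calls.

### The job

Pick up the small eared brake pad and slide it down, lining up, into the brake bracket so that both ears run down the spring-clipped slots and the pad sits fully home and flat on the bracket's bed, then let go. The slotted part may be clamped a little off to one side of its base plate, so feel for the slots gently, never force the pad, and leave the other things on the bench where they are.

Things in the scene. Friction and masses are not known exactly. Their poses are not given: they have to be found in the camera images.
- pad: Brake pad lying lining up, 0.15-0.3 kg: steel backing plate 68 (x) x 42 (y) x 6 mm with an ear at each end (14 mm wide in y, 97 mm over both ears in x); on it a black lining 56 (x) x 26 (y) x 18 mm high, top 24 mm above the underside. Origin: centre of the underside; z up out of the lining. Symmetrical, either way round fits. Grip it across the 26 mm lining, closing along y.
- bracket: Bolted-down bracket: dark base plate 150 (x) x 78 (y) x 6 mm, origin at its underside's centre. A grey carrier is clamped on it up to 9 mm to either side along y, centred in x. This offset is in NO measured pose: feel or see it. It does not give way. More than 80 N of contact between pad and bracket (summed; the clips' squeeze alone is about 30), or 30 N between robot and bracket, damages it.
- bracket_lip (a point): Point on the base plate's centre line at the height of the lips (35 mm above bracket origin; bracket's axes), not shifted with the carrier. Two abutments, |x| 37-57 mm, 44 mm wide in y, each with a vertical slot open at the top and inwards, 15.6 mm wide in y (0.8 mm play each side of an ear), flat lips beside it, end wall at |x| 50.3 mm (1.8 mm play). Open for fingers at the y sides.
- bracket_bed (a point): Point on the base plate's centre line at the height of the bed (14 mm above bracket origin; bracket's axes), where the pad's underside rests. Not shifted with the carrier. In each slot two bent spring clips stand 1.8 mm proud of the side walls from about 4 mm below the lips; they resist the pad's way down with about 8 to 16 N in all right down to the bed, and hold it where it is left.
- lamp_shade (a point): Centre of the open lower edge of the fixed bench lamp's shade, about 150 mm across and 0.2 m high, hanging about 0.5 m above the bench to the right of the work; its thin arm runs up from the bench at the back left. Keep the robot's wrist and elbow clear of it when leaving the start.
- flux_tin: Round grey tin, 57 mm across, 30 mm high; bystander, origin at the centre of its underside.
- matchbox: Plain small flat box 46 x 59 x 15 mm; bystander, origin at the centre of its underside.
- beaker: Copper beaker, 60 mm across, 62 mm high; bystander, origin at the centre of its underside.
- eraser: Polishing rubber 33 x 41 x 11 mm; bystander, origin at the centre of its underside.
- ring: Ring blank, 24 mm across, 9 mm high; bystander, origin at the centre of its underside.

How it is judged:
By the outcome, as a careful person would: the job done as asked, in the order asked, and still so for the second after the job is handed in, with the robot touching nothing.
It also fails if it takes over 72 s, if anything falls off the work surface, if the arm or the gripper's body presses on something with over 40 N, if the wrist force passes 120 N, or if a joint passes its speed limit or range.

## Working session

There is one attempt and no reset: what is moved stays moved. The work goes in short steps, Python scripts to look and compute and a shell command to move; the robot and the scene stay as the last step left them, time stands still between calls to the robot, and variables do not carry over. Pictures are saved under pics/ and viewed, at most 10 in all, crops included, and the job is handed in when it is done.

```bash
ls; mkdir -p pics
python3 - <<'E'
from station import r
import cv2
for n in("side","top"):
    cv2.imwrite(f"pics/{n}0.png",cv2.resize(r.grab_frame(n),(768,576))); c=r.camera_info(n); print(n,c)
print(r.get_obs())
E
```

```text
pics
side {'fx': 376.7460493670087, 'fy': 376.7460493670087, 'cx': 262.5207621363399, 'cy': 192.59849841966718, 'distortion': array([0.01999499, 0.        , 0.        , 0.        , 0.        ]), 'R': array([[-0.8390939 , -0.5439081 ,  0.00924178],
       [-0.369263  ,  0.557027  , -0.74388558],
       [ 0.39945748, -0.6276025 , -0.66824309]]), 't': array([418.70666372, 497.57171611, 915.00636033])}
top {'fx': 377.15671522455636, 'fy': 377.15671522455636, 'cx': 252.70529159060737, 'cy': 190.80167302813712, 'distortion': array([-0.00358483,  0.        ,  0.        ,  0.        ,  0.        ]), 'R': array([[ 0.00460501, -0.99998467,  0.00307588],
       [-0.98881293, -0.00501211, -0.14907672],
       [ 0.14908985, -0.00235497, -0.98882085]]), 't': array([-109.32646888,  642.98705795, 1285.41188972])}
{'t': 0.1, 'joint_pos': array([-1.49940573e+00,  3.13370512e-01,  1.49832727e+00, -3.56855027e-05,
        1.33096076e+00, -2.23419670e-01]), 'joint_velocities': array([-0.00056944, -0.00131322, -0.00046133, -0.00171529,  0.0007757 ,
        0.00122372]), 'joint_efforts': array([ 2.97061502e-03, -4.02811718e+01, -2.52641952e+01,  6.95809093e-02,
        3.42461444e-02, -5.43026147e-05]), 'position': array([ 152.49837442, -502.15242737,  238.24307089]), 'ee_rot': array([-3.14054558e+00, -2.02369646e-04,  2.94818658e-01]), 'contact_force': array([0.1367428 , 0.22876455, 0.24488637]), 'moment': array([ 0.02243947, -0.00284238, -0.03113959]), 'grip_force': 0.0, 'finger_gap': 1.0010369399937875}
```

View pics/side0.png

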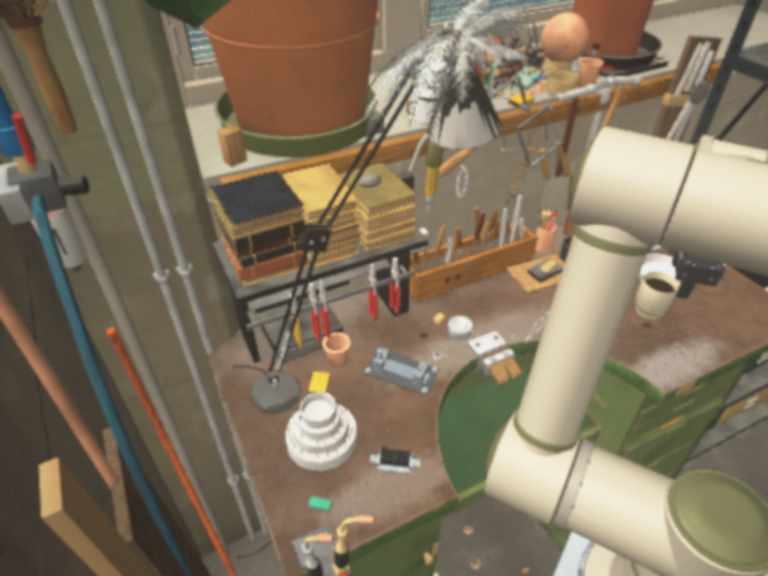

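View pics/top0.png

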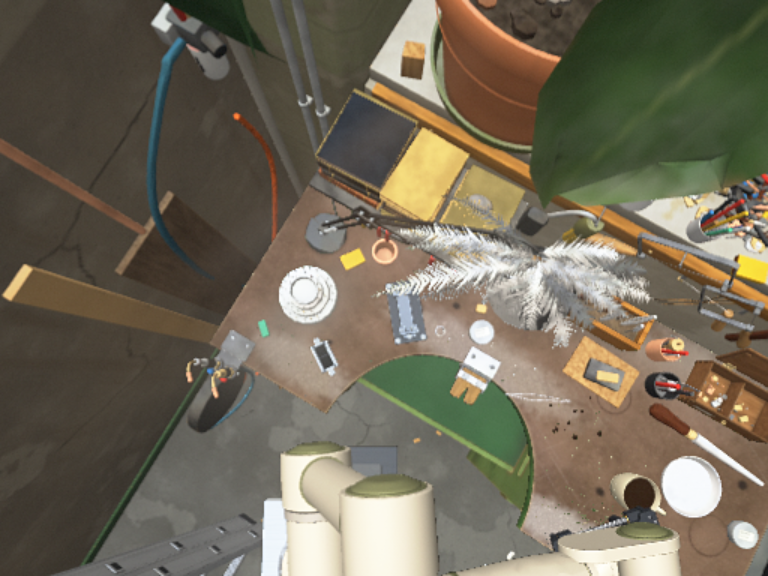

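The side view shows the pad at about (396,460) and the bracket at (400,370). In the top view they are at (325,357) and (406,315), with the lamp at about (540,280). Next I'll zoom in on both.

```bash
cat > h.py <<'E'
import numpy as np,cv2
from station import r
def ray(n,u,v):
    c=r.camera_info(n);K=np.array([[c['fx'],0,c['cx']],[0,c['fy'],c['cy']],[0,0,1]])
    p=cv2.undistortPoints(np.array([[[u,v]]],float),K,c['distortion'])[0,0]
    R=np.array(c['R']);return -R.T@c['t'],R.T@np.array([p[0],p[1],1])
def at(n,u,v,z):
    o,d=ray(n,u,v);return o+d*(z-o[2])/d[2]
def proj(n,X):
    c=r.camera_info(n);K=np.array([[c['fx'],0,c['cx']],[0,c['fy'],c['cy']],[0,0,1]])
    return cv2.projectPoints(np.array(X,float).reshape(-1,1,3),cv2.Rodrigues(np.array(c['R']))[0],np.array(c['t']),K,c['distortion'])[0][:,0]
def crop(f,u0,v0,w,h,s):
    return cv2.resize(f[v0:v0+h,u0:u0+w],None,fx=s,fy=s,interpolation=cv2.INTER_CUBIC)
E
python3 - <<'E'
from h import *
t=r.grab_frame("top");s=r.grab_frame("side")
a=crop(t,200,180,100,75,4);b=crop(s,235,225,100,50,4);c=crop(s,235,290,100,40,4)
d=crop(t,200,180,100,75,4)
L=np.vstack([a]);R=np.vstack([b,c])
H=max(L.shape[0],R.shape[0]);P=lambda x:np.vstack([x,np.zeros((H-x.shape[0],x.shape[1],3),np.uint8)])
cv2.imwrite("pics/z1.png",np.hstack([P(L),P(R)]))
for n,u,v,z in[("top",325/1.5,357/1.5,24),("top",406/1.5,315/1.5,35),("side",396/1.5,460/1.5,15),("side",400/1.5,370/1.5,25),("top",545/1.5,290/1.5,500)]:print(n,at(n,u,v,z))
E
```

```text
top [477.83909132  20.32007743  24.        ]
top [ 577.00778192 -170.24846268   35.        ]
side [476.34034354  27.44209401  15.        ]
side [ 584.23089632 -155.93025791   25.        ]
top [ 570.76227467 -362.47314144  500.        ]
```

View pics/z1.png

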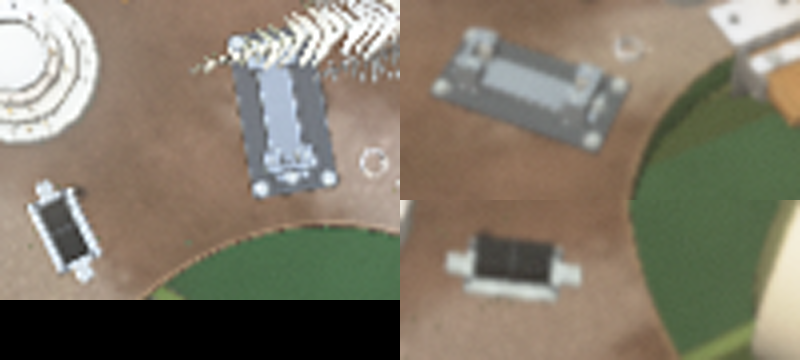

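The zoom shows the pad's ears at (211,227) and (221,248) in the top image. The base plate corners are visible in both views, and the near abutment is at (272,220) in the top image. Next is a fit with an overlay.

```bash
cat > fit.py <<'E'
from h import *
from scipy.optimize import least_squares
def T(p,X):
    c,s=np.cos(p[2]),np.sin(p[2]);X=np.array(X,float)
    return np.c_[p[0]+c*X[:,0]-s*X[:,1],p[1]+s*X[:,0]+c*X[:,1],X[:,2]]
def fit(obs,p0):
    f=lambda p:np.concatenate([(proj(n,T(p,[X]))[0]-np.array(uv)) for n,X,uv in obs])
    s=least_squares(f,p0,loss='soft_l1');print(s.x.round(3),s.fun.round(1));return s.x
tc=lambda a,b:(200+a/4-.4,180+b/4-.4)
sc=lambda a,b:(235+(a-400)/4-.4,225+b/4-.4)
sp=lambda a,b:(235+(a-400)/4-.4,290+(b-200)/4-.4)
box=lambda x0,x1,y0,y1,z:[[x0,y0,z],[x1,y0,z],[x1,y1,z],[x0,y1,z]]
E
python3 - <<'E'
from fit import *
print("ears",at("top",*tc(44,188),6),at("top",*tc(84,272),6),at("side",*sp(460,264),6),at("side",*sp(567,273),6))
pl=[at("top",*tc(*q),6) for q in[(340,187),(252,195),(230,45)]]+[at("side",*sc(*q),6) for q in[(433,94),(600,152),(632,85),(465,28)]]
print(np.round(pl,0))
E
```

```text
ears [518.88790186  44.5579613    6.        ] [444.34661534   7.30349685   6.        ] [515.854682    42.71799105   6.        ] [447.45623002   6.48628751   6.        ]
[[ 521. -222.    6.]
 [ 514. -143.    6.]
 [ 650. -122.    6.]
 [ 655. -121.    6.]
 [ 509. -146.    6.]
 [ 522. -220.    6.]
 [ 674. -196.    6.]]
```

Run:
```python
from fit import *
b=fit([("top",(-75,-39,6),tc(340,187)),("top",(-75,39,6),tc(252,195)),("top",(75,39,6),tc(230,45)),("side",(75,39,6),sc(433,94)),("side",(-75,39,6),sc(600,152)),("side",(-75,-39,6),sc(632,85)),("side",(75,-39,6),sc(465,28))],[590,-171,.16])
p=fit([("top",(41.2,0,6),tc(44,188)),("top",(-41.2,0,6),tc(84,272)),("side",(41.2,0,6),sp(460,264)),("side",(-41.2,0,6),sp(567,273))],[481,25,.47])
np.save("bp.npy",[b,p])
S=8
def draw(n,u0,v0,w,h,off):
    im=crop(r.grab_frame(n),u0,v0,w,h,S)
    def q(P,pts,c):
        z=proj(n,T(P,pts));z=((z-[u0,v0]+.5)*S).astype(int);cv2.polylines(im,[z.reshape(-1,1,2)],True,c,1)
    return im,q
out=[]
for n,u0,v0,w,h in[("top",254,186,32,44),("side",240,226,62,40)]:
    im,q=draw(n,u0,v0,w,h,0)
    raw=im.copy()
    q(b,box(-75,75,-39,39,6),(0,255,0))
    for o,c in((0,(0,0,255)),):
        for a in(-1,1):
            q(b,box(*sorted((a*37,a*57)),o-22,o+22,35),c)
    out+= [raw,im] if n=="top" else [im]
H=max(i.shape[0] for i in out);P=lambda x:np.vstack([x,np.zeros((H-x.shape[0],x.shape[1],3),np.uint8)])
o=np.hstack([P(out[1]),P(out[2])])
cv2.imwrite("pics/z2.png",o[:600,:800]);print(o.shape)
```

```text
[ 5.89603e+02 -1.70879e+02  1.63000e-01] [-0.  -0.2  0.6  1.2 -0.6 -2.  -0.7 -0.1 -0.1  0.2  0.3 -0.3  1.2  0.3]
[4.81739e+02 2.52330e+01 4.76000e-01] [ 0.1  0.1  0.3 -0.2 -1.  -0.1  0.7  0.4]
(352, 752, 3)
```

View pics/z2.png

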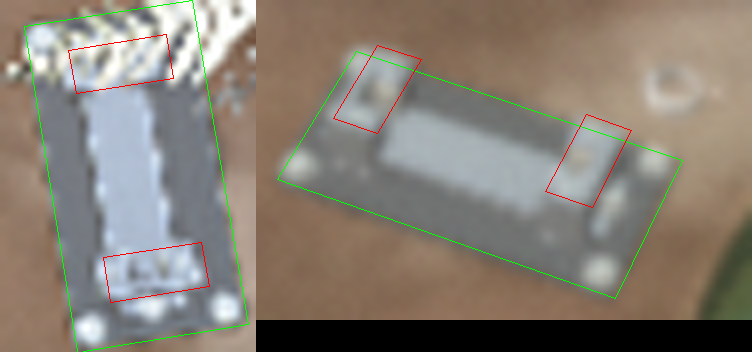

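The overlay shows the plate fit is good and the far abutment is under the lamp's fringe. The carrier looks about 0–3 mm to +y. I'll check with brightness profiles across y.

Run:
```python
from fit import *
b,p=np.load("bp.npy")
ys=np.arange(-60,60.1,1)
def prof(n,P,xs,z,ch=None):
    im=r.grab_frame(n).astype(np.float32).mean(2) if ch is None else r.grab_frame(n)[...,ch].astype(np.float32)
    a=0
    for x in xs:
        uv=proj(n,T(P,[(x,y,z) for y in ys])).astype(np.float32)
        a=a+cv2.remap(im,uv[None,:,0].copy(),uv[None,:,1].copy(),cv2.INTER_LINEAR)[0]
    return a/len(xs)
def edges(a,lab):
    from scipy.ndimage import gaussian_filter1d as g
    d=g(a,1.5,order=1);i=[k for k in range(2,len(d)-2) if abs(d[k])==abs(d[k-2:k+3]).max() and abs(d[k])>1.5]
    print(lab,[(ys[k],round(float(d[k]),1)) for k in i])
for n in("top","side"):
    edges(prof(n,b,range(-30,31,3),14),n+" bed z14")
    edges(prof(n,b,range(-30,31,3),6),n+" plate z6")
    edges(prof(n,b,range(-30,31,3),6,0),n+" plate z6 blue")
    edges(prof(n,b,range(-55,-38,2),35),n+" near lips z35")
    edges(prof(n,p,range(-24,25,3),24),n+" pad lining z24")
```

```text
top bed z14 [(np.float64(-40.0), -3.0), (np.float64(-11.0), 13.4), (np.float64(18.0), -13.8)]
top plate z6 [(np.float64(-41.0), -3.0), (np.float64(-12.0), 13.1), (np.float64(18.0), -14.1)]
top plate z6 blue [(np.float64(-42.0), -1.7), (np.float64(-37.0), 3.5), (np.float64(-12.0), 15.1), (np.float64(18.0), -16.6), (np.float64(40.0), -5.1)]
top near lips z35 [(np.float64(-58.0), -2.2), (np.float64(-36.0), -6.5), (np.float64(-18.0), 12.6), (np.float64(-5.0), -4.2), (np.float64(7.0), -3.1), (np.float64(12.0), 7.6), (np.float64(26.0), -13.2), (np.float64(41.0), -2.2)]
top pad lining z24 [(np.float64(-21.0), 19.3), (np.float64(-13.0), -25.0), (np.float64(13.0), 24.0), (np.float64(20.0), -14.5)]
side bed z14 [(np.float64(-13.0), 6.4), (np.float64(18.0), -5.8), (np.float64(50.0), 1.7)]
side plate z6 [(np.float64(-19.0), 6.3), (np.float64(12.0), -5.6), (np.float64(44.0), 1.6)]
side plate z6 blue [(np.float64(-19.0), 6.9), (np.float64(12.0), -6.4), (np.float64(38.0), -2.6)]
side near lips z35 [(np.float64(-20.0), 2.4), (np.float64(9.0), 2.1), (np.float64(23.0), -4.9), (np.float64(58.0), -1.6)]
side pad lining z24 [(np.float64(-14.0), -4.3), (np.float64(21.0), 18.1), (np.float64(32.0), -9.1)]
```

The carrier offset is about +3 mm: the lips' centre reads +4 in the top view and +1.5 in the side view, and the bed reads +3.5 and +2.5. Before moving, I'll check clearances to the lamp and the stacked tin.

Run:
```python
from h import *
def tri(a,b):
    A,d=ray("top",*np.array(a)/1.5);B,e=ray("side",*np.array(b)/1.5)
    M=np.c_[d,-e];s=np.linalg.lstsq(M,B-A,rcond=None)[0];P,Q=A+d*s[0],B+e*s[1];print(((P+Q)/2).round(),np.linalg.norm(P-Q).round())
print("stack/shade/armbase"); tri((303,292),(318,410)); tri((520,290),(455,110)); tri((323,228),(275,385))
# lamp arm: top pixel (370,215)is elbow? side (315,237)
tri((365,215),(315,237))
for u,v in((408,85),(380,125)):
    for z in(400,500,600): print(u,v,at("side",u/1.5,v/1.5,z).round())
print(at("top",280/1.5,290/1.5,0),at("top",335/1.5,290/1.5,0))
```

```text
stack/shade/armbase
[623.  66. 106.] 4.0
[ 569. -304.  564.] 17.0
[784.  28.  30.] 9.0
[723. -80. 374.] 3.0
408 85 [ 907. -690.  400.]
408 85 [ 780. -480.  500.]
408 85 [ 652. -269.  600.]
380 125 [ 841. -464.  400.]
380 125 [ 725. -293.  500.]
380 125 [ 609. -122.  600.]
[640.20263794 135.37750296   0.        ] [640.88089264   1.17248489   0.        ]
```

```bash
python3 -m inch '2.7 4.4 -1 0.2; 2.7 4.4 -1 0.2; 2.7 4.4 -1 0.2; 2.7 4.4 -1 0.2; 2.7 4.4 -1 0.2' -1 30; python3 -m inch '2.7 4.4 -1.5 0.2; 2.7 4.4 -1.5 0.2; 2.7 4.4 -1.5 0.2; 2.7 4.4 -1.5 0.1; 2.7 4.4 -1.5 0'
```

```text
t: 1.42
position: [288.2, -280.9, 188.6]
ee_rot: [3.141, -0.0, 0.4]
contact_force: [0.1, -0.7, -0.5]
finger_gap: 0.998
grip_force: 0.0
t: 2.05
position: [423.4, -60.8, 113.5]
ee_rot: [3.141, -0.001, 0.473]
contact_force: [1.0, -1.0, 0.4]
finger_gap: 1.0
grip_force: 0.0
```

```bash
python3 -m inch '2.9 4.3 -2 0; 2.9 4.3 -2 0; 0 0 -1.3 0; 0 0 0 0'
python3 - <<'E'
from h import *
t=r.grab_frame("top");s=r.grab_frame("side")
cv2.imwrite("pics/z3.png",np.hstack([crop(t,190,200,65,70,6),crop(s,225,260,65,70,6)]))
E
```

```text
t: 2.55
position: [479.8, 23.4, 60.0]
ee_rot: [-3.14, 0.002, 0.473]
contact_force: [1.0, -0.7, -0.2]
finger_gap: 1.002
grip_force: 0.0
```

View pics/z3.png

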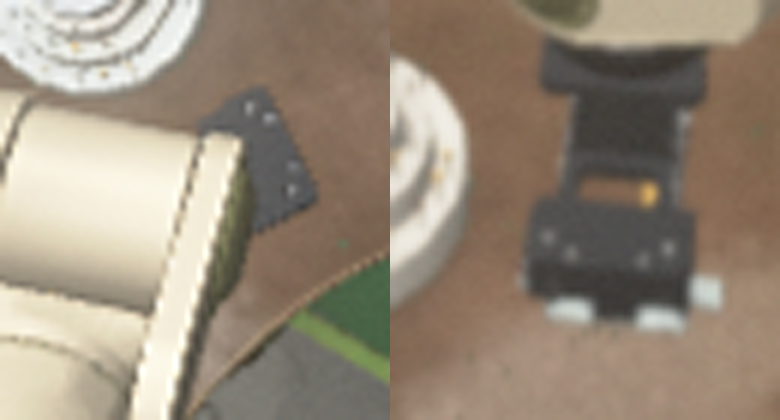

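The arm and gripper hide most of the pad, and only an ear and the plate edge show under the fingers, as expected. I'll go down on the measured pose.

```bash
python3 -m inch '0.2 0.2 -2 0; 0 0 -2 0; 0 0 -0.6 0; 0 0 -0.5 0; 0 0 0 0'
```

```text
t: 3.28
position: [482.7, 25.4, 10.1]
ee_rot: [3.141, -0.0, 0.472]
contact_force: [0.0, -0.3, 0.8]
finger_gap: 0.998
grip_force: 0.0
```

```bash
python3 -m inch '0 0 -0.1 0; 0 0 0 0; 0 0 0 0; 0 0 0 0; 0 0 0 0' 1 10; python3 -m inch '0 0 0 0; 0 0 0 0; 0 0 0 0' 1 35
```

```text
t: 3.9
position: [482.5, 25.6, 8.7]
ee_rot: [-3.142, 0.0, 0.473]
contact_force: [-0.0, 0.6, 0.1]
finger_gap: 0.461
grip_force: 0.0
t: 4.28
position: [482.5, 25.7, 8.7]
ee_rot: [-3.142, 0.0, 0.473]
contact_force: [-0.1, 1.0, -0.4]
finger_gap: 0.292
grip_force: 35.0
```

```bash
python3 -m inch '0 0 1.5 0; 0 0 3 0; 1.5 -2.5 2 -0.4; 2 -3.5 0 -0.5; 2 -3.5 0 -0.5'; python3 -m inch '2 -3.5 0 -0.5; 2 -3.5 0 -0.5; 1.1 -2.3 0 -0.5; 0 0 0 0; 0 0 0 0'
```

```text
t: 4.9
position: [538.2, -70.4, 75.0]
ee_rot: [3.141, -0.001, 0.325]
contact_force: [0.4, -0.0, -2.1]
finger_gap: 0.289
grip_force: 35.0
t: 5.52
position: [588.1, -161.6, 74.0]
ee_rot: [-3.141, 0.0, 0.17]
contact_force: [0.4, 0.5, -1.9]
finger_gap: 0.288
grip_force: 35.0
```

```bash
python3 -m inch '0.2 -0.6 -1 -0.07; 0 0 -1 0; 0 0 0 0'
python3 - <<'E'
from fit import *
b=np.load("bp.npy")[0]; o=r.get_obs();p=o['position'];print(p,o['ee_rot'])
def draw(n,u0,v0,w,h,S):
    f=r.grab_frame(n);im=crop(f,u0,v0,w,h,S);raw=im.copy()
    def q(P,pts,c,dz=0):
        z=proj(n,T(P,pts)+[0,0,dz]);z=((z-[u0,v0]+.5)*S).astype(int);cv2.polylines(im,[z.reshape(-1,1,2)],True,c,1)
    q([p[0]-.9,p[1],o['ee_rot'][2]],box(-48.5,48.5,-7,7,p[2]-8.7+6),(0,0,255))
    q([p[0]-.9,p[1],o['ee_rot'][2]],box(-34,34,-21,21,p[2]-8.7+6),(0,255,255))
    q(b,box(-75,75,-39,39,6),(0,255,0))
    for a in(-1,1): q(b,box(*sorted((a*37,a*57)),3-22,3+22,35),(255,0,0))
    return np.vstack([raw,im])
cv2.imwrite("pics/z4.png",draw("side",235,220,75,48,6))
E
```

```text
t: 5.9
position: [589.9, -167.8, 52.4]
ee_rot: [-3.14, 0.002, 0.162]
contact_force: [-0.1, -0.5, -1.5]
finger_gap: 0.291
grip_force: 35.0
[ 589.86172225 -167.84997911   52.41340254] [-3.14009043e+00  2.00100434e-03  1.62082337e-01]
```

View pics/z4.png

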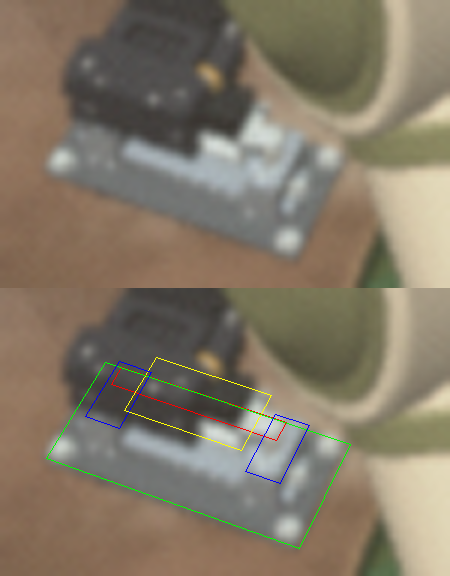

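The pad hovers over the bracket along the fitted axes, with the near ear over the near slot within about a pixel. Now I'll go down gently, watching the force.

```bash
python3 -m inch '0 0 -0.3 0; 0 0 -0.3 0; 0 0 0 0'; python3 -m inch '0 0 -0.1 0; 0 0 -0.1 0; 0 0 0 0'
```

```text
t: 6.32
position: [590.4, -168.3, 47.5]
ee_rot: [-3.141, 0.0, 0.162]
contact_force: [0.2, -0.0, -2.5]
finger_gap: 0.291
grip_force: 35.0
t: 6.7
position: [590.5, -168.3, 45.6]
ee_rot: [-3.141, 0.0, 0.162]
contact_force: [-1.0, -0.6, -2.4]
finger_gap: 0.292
grip_force: 35.0
```

```bash
python3 -m inch '0 0 -0.1 0; 0 0 0 0'; python3 -m inch '0 0 -0.1 0; 0 0 0 0'
```

```text
t: 6.95
position: [590.5, -168.3, 44.6]
ee_rot: [-3.141, 0.0, 0.162]
contact_force: [0.3, 0.5, -2.9]
finger_gap: 0.292
grip_force: 35.0
t: 7.2
position: [590.6, -168.4, 43.7]
ee_rot: [3.142, -0.0, 0.162]
contact_force: [0.2, 0.6, -1.9]
finger_gap: 0.294
grip_force: 35.0
```

```bash
python3 -m inch '0 0 -0.1 0; 0 0 0 0'; python3 -m inch '0 0 -0.1 0; 0 0 0 0'
```

```text
t: 7.45
position: [590.7, -168.3, 43.0]
ee_rot: [3.141, -0.001, 0.162]
contact_force: [-0.6, 0.8, 0.8]
finger_gap: 0.289
grip_force: 35.0
t: 7.7
position: [590.8, -168.3, 42.5]
ee_rot: [3.141, -0.001, 0.162]
contact_force: [-2.0, 2.1, 7.1]
finger_gap: 0.29
grip_force: 35.0
```

```bash
python3 -c "from station import r;print(r.get_obs()['moment'])"; python3 -m inch '-0.06 0.05 0.02 0; -0.01 0.05 0 0; 0 0 0 0';python3 -c "from station import r;print(r.get_obs()['moment'])"; python3 -m inch '-0.01 0.05 0 0; 0 0 0 0'; python3 -c "from station import r;print(r.get_obs()['moment'])"
```

```text
[ 0.35488308  0.11701614 -0.12779573]
t: 8.07
position: [589.3, -167.1, 41.2]
ee_rot: [-3.141, 0.001, 0.162]
contact_force: [-0.3, -0.2, -2.4]
finger_gap: 0.292
grip_force: 35.0
[0.02210298 0.00029452 0.0245059 ]
t: 8.32
position: [589.6, -166.8, 41.6]
ee_rot: [-3.141, 0.001, 0.162]
contact_force: [0.5, -0.0, -2.2]
finger_gap: 0.292
grip_force: 35.0
[-0.02104551  0.01901166 -0.0062752 ]
```

```bash
python3 -m inch '0 0 -0.1 0; 0 0 0 0'; python3 -m inch '0 0 -0.1 0; 0 0 0 0'; python3 -m inch '0 0 -0.1 0; 0 0 0 0';python3 -c "from station import r;print(r.get_obs()['moment'])"
```

```text
t: 8.57
position: [589.7, -166.8, 40.8]
ee_rot: [-3.141, 0.0, 0.162]
contact_force: [-0.1, -0.0, -2.2]
finger_gap: 0.291
grip_force: 35.0
t: 8.82
position: [589.8, -167.0, 39.9]
ee_rot: [3.141, -0.0, 0.162]
contact_force: [0.4, -0.0, -3.3]
finger_gap: 0.287
grip_force: 35.0
t: 9.07
position: [589.8, -167.1, 39.0]
ee_rot: [3.141, -0.0, 0.162]
contact_force: [0.2, -1.6, -1.3]
finger_gap: 0.292
grip_force: 35.0
[-0.25770948 -0.03219922  0.0155569 ]
```

```bash
python3 -m inch '0 -0.02 -0.1 0; 0 0 0 0'; python3 -m inch '0 0 -0.1 0; 0 0 0 0'; python3 -m inch '0 0 -0.1 0; 0 0 0 0';python3 -c "from station import r;print(r.get_obs()['moment'])"
```

```text
t: 9.32
position: [589.9, -167.2, 38.3]
ee_rot: [3.141, -0.001, 0.162]
contact_force: [0.0, -1.1, 1.9]
finger_gap: 0.296
grip_force: 35.0
t: 9.57
position: [590.1, -167.2, 37.8]
ee_rot: [3.141, -0.001, 0.162]
contact_force: [-0.9, -0.4, 7.4]
finger_gap: 0.293
grip_force: 35.0
t: 9.82
position: [590.3, -167.2, 37.2]
ee_rot: [3.141, -0.002, 0.162]
contact_force: [-1.9, 0.9, 10.1]
finger_gap: 0.29
grip_force: 35.0
[0.06062067 0.34021658 0.070797  ]
```

```bash
python3 -m inch '-0.04 0 -0.1 0; 0 0 0 0' - 50; python3 -m inch '0 0 -0.1 0; 0 0 -0.1 0; 0 0 0 0'; python3 -m inch '0 0 -0.1 0; 0 0 -0.1 0; 0 0 0 0';python3 -c "from station import r;print(r.get_obs()['moment'])"
```

```text
t: 10.07
position: [590.3, -167.3, 36.8]
ee_rot: [3.14, -0.003, 0.162]
contact_force: [-1.2, 1.1, 12.8]
finger_gap: 0.291
grip_force: 50.0
t: 10.45
position: [590.4, -167.2, 33.7]
ee_rot: [3.14, -0.003, 0.162]
contact_force: [4.7, -0.3, 4.4]
finger_gap: 0.292
grip_force: 50.0
t: 10.82
position: [590.1, -167.2, 31.9]
ee_rot: [3.141, -0.002, 0.162]
contact_force: [3.3, 1.1, 8.6]
finger_gap: 0.286
grip_force: 50.0
[ 0.12350405 -0.40801272  0.11512934]
```

Past the clip entry and sliding with about 10 N. I'll continue.

```bash
python3 -m inch '0.02 0 -0.1 0; 0 0 -0.1 0; 0 0 0 0'; python3 -m inch '0 0 -0.1 0; 0 0 -0.1 0; 0 0 0 0'; python3 -m inch '0 0 -0.1 0; 0 0 -0.1 0; 0 0 0 0';python3 -c "from station import r;print(r.get_obs()['moment'])"
```

```text
t: 11.2
position: [590.0, -167.2, 29.8]
ee_rot: [3.141, -0.001, 0.162]
contact_force: [1.4, -0.3, 8.8]
finger_gap: 0.292
grip_force: 50.0
t: 11.58
position: [590.0, -167.2, 27.8]
ee_rot: [3.141, -0.001, 0.162]
contact_force: [0.6, 0.5, 9.0]
finger_gap: 0.291
grip_force: 50.0
t: 11.95
position: [590.0, -167.2, 25.8]
ee_rot: [3.141, -0.001, 0.162]
contact_force: [0.8, 0.3, 9.6]
finger_gap: 0.29
grip_force: 50.0
[ 0.11114856 -0.12006951  0.05321626]
```

```bash
python3 -m inch '0 0 -0.1 0; 0 0 -0.1 0; 0 0 0 0'; python3 -m inch '0 0 -0.1 0; 0 0 0 0'; python3 -m inch '0 0 -0.06 0; 0 0 0 0'
```

```text
t: 12.32
position: [590.0, -167.3, 23.8]
ee_rot: [3.141, -0.001, 0.162]
contact_force: [1.0, 0.6, 9.1]
finger_gap: 0.289
grip_force: 50.0
t: 12.58
position: [590.0, -167.2, 22.7]
ee_rot: [3.141, -0.001, 0.162]
contact_force: [1.0, 0.4, 8.7]
finger_gap: 0.294
grip_force: 50.0
t: 12.82
position: [590.0, -167.3, 22.7]
ee_rot: [3.141, -0.001, 0.162]
contact_force: [-0.8, 0.6, 13.5]
finger_gap: 0.29
grip_force: 50.0
```

```bash
python3 -m inch '0 0 -0.08 0; 0 0 0 0; 0 0 0 0'; python3 -c "from station import r;print(r.get_obs()['moment'])"
```

```text
t: 13.2
position: [590.0, -167.3, 22.7]
ee_rot: [3.141, -0.001, 0.162]
contact_force: [-4.6, 1.4, 20.5]
finger_gap: 0.288
grip_force: 50.0
[0.41083994 0.70069082 0.08264857]
```

```bash
python3 -m inch '0 0 0.14 0; 0 0 0 0' ; python3 -m inch '0 0 0 0; 0 0 0 0; 0 0 0 0; 0 0 0 0' -0.2; python3 -m inch '0 0 0.5 0; 0 0 2 0; 0 0 3 0; 0 0 3 0; 0 0 0 0'; python3 -m inch '-3 3 2 0; -5 3 0 0; -5 3 0 0; -5 3 0 0; 0 0 0 0'
```

```text
t: 13.45
position: [590.0, -167.2, 22.7]
ee_rot: [3.141, -0.001, 0.162]
contact_force: [1.3, 0.4, 10.6]
finger_gap: 0.29
grip_force: 50.0
t: 13.95
position: [589.3, -167.0, 21.7]
ee_rot: [-3.141, 0.001, 0.162]
contact_force: [0.6, -0.6, -0.1]
finger_gap: 0.599
grip_force: 0.0
t: 14.58
position: [590.5, -167.5, 109.2]
ee_rot: [3.139, -0.004, 0.162]
contact_force: [-1.5, -0.4, -0.3]
finger_gap: 0.601
grip_force: 0.0
t: 15.2
position: [406.2, -45.0, 125.8]
ee_rot: [-3.139, 0.003, 0.163]
contact_force: [0.4, 0.7, -0.6]
finger_gap: 0.599
grip_force: 0.0
```

Run:
```python
from fit import *
b=np.load("bp.npy")[0]
S=6
o=[]
for n,u0,v0,w,h in(("top",250,180,45,55),("side",235,220,75,55)):
    o.append(crop(r.grab_frame(n),u0,v0,w,h,S))
cv2.imwrite("pics/z5.png",np.hstack(o))
```

```text
(no output)
```

View pics/z5.png

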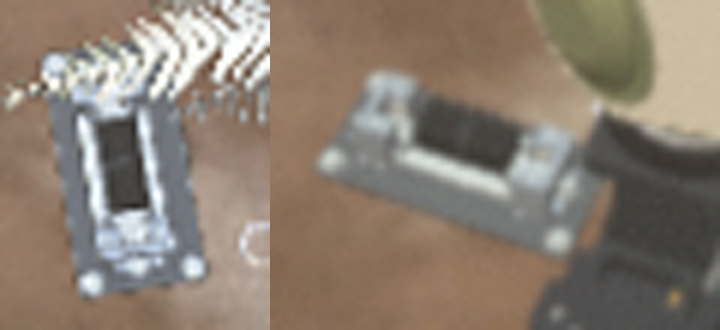

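The pad sits level between both abutments: in the crop, the lining is at (122,165) in the top view and (467,135) in the side view. The gripper is clear.

```bash
python3 -c "from station import r;print(r.job_done())"
```

```text
the job is handed in; nothing more can be done
None
```

The pad is in the bracket with both ears down the slots, resting flat on the bed, released and with the gripper clear; I handed the job in at about 15 s. The highest contact force I read was about 20 N.

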